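Feed loose pralines through the gate into the packing lane

ROBOT

A 7-joint arm with a two-finger parallel gripper is mounted at the origin on a cart in front of the work surface, level with it; the furniture and walls round the work are solid. World frame = base frame: x ahead of the robot, y to its left, z up, the work surface at z = 0. Lengths are in m, angles in rad, forces in N, time in s.
With the tool pointing down it reaches from about 0.4 to 0.85 m from the base axis. Payload 6.9 kg.
Tool frame: the origin (TCP) lies between the finger pads; the fingertips stand 8 mm ahead of it and the grasp point (between the pads) lies 11 mm behind it (env.tcp_to_tips is the distance from the TCP to the fingertips, in m); z points along the fingers, y is the line along which they close (so a half turn about z gives the same grasp; the last joint's range is limited). The gripper opens to 85 mm and grips with 20 to 120 N. Pads are 22 mm wide; open, the fingers measure 114 mm over their backs; the gripper's body (76 mm by 85 mm) begins 54 mm behind the grasp point. The pads swing forward as they close: fully open they stand 13 mm farther back than shut.
Start: joints at [1.413, 0.507, -0.238, 1.5, 0.126, 1.149, -0.155], TCP at [0.163, -0.603, 0.239] pointing down, gripper open.
Joint ranges: [-3.08, 3.08], [-0.24, 2.05], [-1.43, 1.35], [0, 2.5], [-1.52, 4.66], [0.17, 1.96], [-2.89, 2.89]. Speed limits (rad/s): [2.39, 2.39, 3.14, 3.14, 3.14, 3.14, 3.14].

INTERFACE

Orientations are given as a rotation vector (axis times angle).
In Python, from station import env, vision gives the robot as it stands.
- The arm moves only by the tool carry_out, never from a script. Its argument "targets" is a list of rows, each an object of numbers: "dx", "dy", "dz": the shift along the tool's x, y, z in units of 15 cm (1.0 is 15 cm); "spin": the turn about the tool's z in units of 2 pi rad (1.0 is 2 pi rad). A call has 1 to 5 rows; each row shifts and turns the commanded pose from where the row before left it, along the tool's axes as they then stand; what a row does not reach is not made up. A row lasts 1/10 s, in which the tool goes at most 50 mm and 8.59 degrees, less where a joint would pass 70% of its speed; a pose out of reach is approached as far as the arm can. A call with a number of a shift or a turn outside -1 to 1 is refused whole. A call with a gripper value outside its range is refused whole. "claw" is the opening, from 0 (shut) to 1 (fully open), set as the call begins (left out, the last holds). The fingers move at their own pace and stop on an object; the grip force is fixed at half the most. Time passes only in rows, so rows that do not move let the fingers close. It gives the time, the measured TCP pose, the force, the opening and the grip force at its end, in the units of the state.
- env.read_state(): the state, without advancing time (a new reading comes with each control period).
- vision.read_camera(name): name is "side" or "top" or "wrist"; returns the picture (480x640x3 uint8, red, green, blue); there is no depth.
- vision.camera_params(name): a dict with "camera_matrix" (3x3 intrinsics, pixels), "R" (3x3) and "t" (3): a world point X has camera coordinates R X + t. Camera axes: x right, y down, z forward; pixel columns grow to the right and rows downward; lengths in m; the calibration is good to about 2 mm. The wrist camera is an equidistant fisheye: a pixel r from the principal point sees the ray r / f radians off the axis. A picture is of the moment at which its call begins: read the wrist's pose just before it. camera_params takes no time and is no camera call; for the wrist camera it gives the pose at the moment of the call.
- env.sign_off(): hands the job in; it is judged then, once.
The state is a dict: "time": time; "qpos": joint angles; "qd": joint speeds; "effort": joint torques, N m; "ee_pos": TCP position; "eef_rot": TCP orientation; "contact_force": force on the tool from outside, world axes, zero at the start; "torque": the same for the moment, N m; "finger_gap": opening from 0.0 (shut) to 1.0 (fully open); "finger_force": force on a finger pad.
Only numpy, scipy, OpenCV 4.12 (cv2) and the standard library are available. Lean on these libraries where they do the work, as an engineer would, in place of code of your own. Each camera call takes 0.05 s, during which the arm holds its last target. There are 200 camera calls.

TASK

Push the three loose chocolate pralines lying on the white board through the gate into the blue-walled packing lane, one after the other: let each pass completely through the gate on its own before the next one enters it. Only slide them gently with the fingertips, never pinch, lift, tip or crush them. Leave all three lying flat in the lane behind the gate and do not disturb the other things on the table.

Things in the scene. Friction and masses are not known exactly. Their poses are not given: they have to be found in the camera images.
- lane_board: white plastic board fixed to the table, 136 mm wide (its x), 485 mm long (its y from -295 to +190 mm), 6 mm thick. Origin: on the table under the middle of the gate. The part at negative y is a flat open apron without rims, where the pralines start; the part at positive y carries the lane. Turned at most 0.05 rad; its +y is roughly world +y (the robot's left)
- gate (a point): middle of the gate line on the board's top (6 mm over the table), axes as the board's, +y into the lane. Gate: 58 mm gap between steel posts, diameter 14, height 20 mm, centred at x +-36 mm; one praline passes at any angle, not two abreast. Blue wings, 7 mm thick, 16 mm high, open from the posts like a funnel to x +-53, y -40 mm. A praline is in the lane when its centre is at y > 18 mm
- lane_end (a point): middle of the inner face of the lane's end stop, on the board's top, 182 mm past the gate. The lane runs straight from the gate to here, 60 mm wide inside, with blue walls 8 mm thick that stand 16 mm over the board; feet of the walls reach out to x +-54 mm. Three pralines fit in single file with room to spare; each may be pushed on by the next
- praline_a: milk chocolate praline, an almost square rounded block, 32 mm wide, 39 mm long and 16 mm high, 16 g, sliding freely on the board. Origin: centre of its underside; z up, x along the width, y along the length. Any of the three may lie nearest the gate
- praline_b: milk chocolate praline, an almost square rounded block, 30 mm wide, 37 mm long and 15 mm high, 16 g, sliding freely on the board. Origin: centre of its underside; z up, x along the width, y along the length. Any of the three may lie nearest the gate
- praline_c: milk chocolate praline, an almost square rounded block, 31 mm wide, 40 mm long and 16 mm high, 16 g, sliding freely on the board. Origin: centre of its underside; z up, x along the width, y along the length. Any of the three may lie nearest the gate
- salt_tub: bystander: open white plastic tub, 85 x 114 mm, 46 mm high, right of the board. Origin: centre of its underside
- tub_lid: bystander: white plastic lid lying flat, 89 x 117 mm, 8 mm high. Origin: centre of its underside
- timer: bystander: round white kitchen timer with a red grip, 59 mm in diameter, 40 mm high. Origin: centre of its underside
- brush: bystander: pastry brush with a wooden handle lying on the table, 36 x 164 mm, 16 mm high, left of the board. Origin: centre of its underside
- jar: bystander: glass jar with a grey lid, 66 x 72 mm, 102 mm high, left of the board. Origin: centre of its underside

How it is judged:
By the outcome, as a careful person would: the job done as asked, in the order asked, and still so for the second after the job is handed in, with the robot touching nothing.
It also fails if it takes over 72 s, if anything falls off the work surface, if the arm or the gripper's body presses on something with over 40 N, if the wrist force passes 120 N, or if a joint passes its speed limit or range.

## Working session

There is one attempt and no reset: what is moved stays moved. The work goes in short steps, Python scripts to look and compute and a tool call to move; the robot and the scene stay as the last step left them, time stands still between calls to the robot, and variables do not carry over. Pictures are saved under pics/ and viewed, at most 10 in all, crops included, and the job is handed in when it is done.

Besides the shell and the picture viewer there is one more tool, called after ">>>" as name(argument=value, ...) on one line, values as JSON. carry_out: Moves the arm, as the interface text tells. Its arguments: {"type":"object","properties":{"targets":{"type":"array"},"claw":{"type":"number"}},"required":["targets"]}

```bash
mkdir -p pics; ls
cat > h.py <<'E'
import numpy as np, cv2
from station import env, vision
def shot(n,f):
    im=vision.read_camera(n); cv2.imwrite('pics/'+f,cv2.cvtColor(im,cv2.COLOR_RGB2BGR)); return im
def ray(n,px,z):
    p=vision.camera_params(n); K=np.array(p['camera_matrix']);R=np.array(p['R']);t=np.array(p['t'])
    px=np.atleast_2d(np.array(px,float))
    d=(np.linalg.inv(K)@np.c_[px,np.ones(len(px))].T).T@R
    c=-R.T@t
    return c+d*((z-c[2])/d[:,2])[:,None]
E
python3 - <<'E'
from h import *
shot('top','top0.png');shot('side','side0.png')
s=env.read_state();print(s)
for n in('top','side'):print(vision.camera_params(n))
E
```

```text
pics
{'time': 0.1, 'qpos': array([ 1.41250366,  0.50824003, -0.23753397,  1.50102849,  0.12574518,
        1.14890867, -0.1548109 ]), 'qd': array([ 0.00078799,  0.00085514, -0.00047647, -0.00267481, -0.00126281,
        0.00158428,  0.0017765 ]), 'effort': array([-5.44375493e-03, -6.21833611e+01, -2.19513237e+00, -2.50199729e+01,
        1.24211336e-02,  7.76811037e-03, -4.90797333e-05]), 'ee_pos': array([ 0.16276781, -0.60298147,  0.23852674]), 'eef_rot': array([-3.11274846e+00, -4.12990860e-01,  4.38687754e-04]), 'contact_force': array([-0.11580145,  0.04571809, -0.38822077]), 'torque': array([ 0.01345115,  0.04424505, -0.00287018]), 'finger_force': 0.0, 'finger_gap': 0.9973478889191059}
{'camera_matrix': array([[448.15179778,   0.        , 317.33052236],
       [  0.        , 448.15179778, 239.22650758],
       [  0.        ,   0.        ,   1.        ]]), 'R': array([[-2.28290588e-02, -9.99733694e-01, -3.37278331e-03],
       [-9.88944506e-01,  2.30768612e-02, -1.46479429e-01],
       [ 1.46518254e-01, -8.49196773e-06, -9.89207967e-01]]), 't': array([0.03298425, 0.51293001, 1.2869112 ])}
{'camera_matrix': array([[449.98958621,   0.        , 314.68259011],
       [  0.        , 449.98958621, 231.98461293],
       [  0.        ,   0.        ,   1.        ]]), 'R': array([[ 0.98578446, -0.16671731, -0.02084063],
       [-0.11294821, -0.5657471 , -0.81680654],
       [ 0.12438526,  0.8075491 , -0.57653512]]), 't': array([-0.51106782,  0.11493431,  1.40208623])}
```

View pics/top0.png

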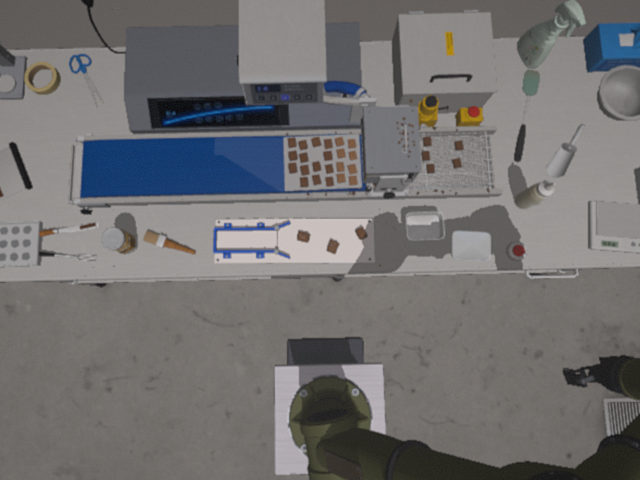

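View pics/side0.png

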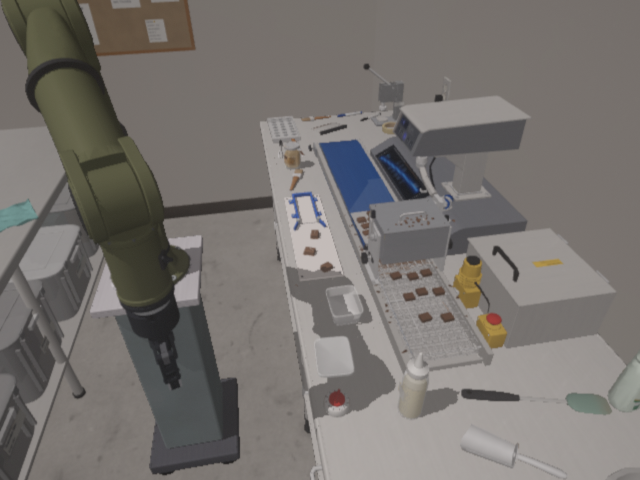

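The top view shows the board spanning columns 215–374, rows 218–264. The gate is near (280,240) and the pralines are near (303,236), (333,246) and (361,232). I'll measure these now.

```bash
cat > m.py <<'E'
from h import *
def pral(im, rows=(216,268), cols=(205,380)):
    hsv=cv2.cvtColor(im,cv2.COLOR_RGB2HSV)
    m=((hsv[...,0]<25)&(hsv[...,1]>90)&(hsv[...,2]<170)).astype(np.uint8)
    k=np.zeros_like(m);k[rows[0]:rows[1],cols[0]:cols[1]]=1;m*=k
    out=[]
    for c in cv2.findContours(m,cv2.RETR_EXTERNAL,cv2.CHAIN_APPROX_NONE)[0]:
        if cv2.contourArea(c)<40: continue
        M=cv2.moments(c); p=[M['m10']/M['m00'],M['m01']/M['m00']]
        w=ray('top',c[:,0,:],0.016)[:,:2].astype(np.float32)
        (cx,cy),(a,b),ang=cv2.minAreaRect(w*1000)
        out.append((np.round(p,1),np.round(ray('top',p,0.017)[0]*1000,1),round(a),round(b),round(ang)))
    return out
E
python3 - <<'E'
from m import *
im=cv2.cvtColor(cv2.imread('pics/top0.png'),cv2.COLOR_BGR2RGB)
for o in pral(im): print(o)
hsv=cv2.cvtColor(im,cv2.COLOR_RGB2HSV)
b=((hsv[...,0]>100)&(hsv[...,0]<130)&(hsv[...,1]>120)&(hsv[...,2]>60)).astype(np.uint8)
b[:212]=0;b[272:]=0;b[:,:205]=0;b[:,300:]=0
ys,xs=np.nonzero(b)
for c in range(212,294,3):
    print(c,ys[xs==c])
print(ray('top',[[215,218],[215,264],[374,218],[374,264],[280,240]],.006).round(4))
cv2.imwrite('pics/c.png',cv2.resize(cv2.imread('pics/top0.png')[205:275,200:385],None,fx=4.3,fy=4.3,interpolation=cv2.INTER_CUBIC))
E
```

```text
(array([332.3, 246.2]), array([494.4, -23.2,  17. ]), 21, 28, 62)
(array([302.7, 236.2]), array([526.9,  64.8,  17. ]), 29, 21, 74)
(array([360.8, 232.5]), array([ 534.2, -110.1,   17. ]), 28, 20, 31)
212 []
215 [228 229 230 231 232 233 234 235 236 237 238 239 240 241 242 243 244 245
 246 247 248 249 250 251 252]
218 [228 229 251 252]
221 [228 229 251 252]
224 [225 226 227 228 229 250 251 252 253 254 255 256 257]
227 [226 227 228 229 250 251 252 253 254]
230 [224 225 226 227 228 229 250 251 252]
233 [228 229 250 251]
236 [228 229 250 251 252]
239 [228 229 250 251 252]
242 [228 229 250 251 252]
245 [228 229 250 251 252]
248 [228 229 250 251 252]
251 [228 229 250 251]
254 [228 229 250 251]
257 [225 226 227 228 229 250 251 252 253 254 255 256 257]
260 [227 228 229 250 251 252 253 254]
263 [224 225 226 227 228 229 250 251 252 253 254 255 256]
266 [228 229 250 251]
269 [228 229 250 251]
272 [228 229 250 251]
275 []
278 []
281 [225 226 253 254]
284 [224 225 255]
287 [222 223 256]
290 []
293 []
[[ 0.591   0.3318  0.006 ]
 [ 0.4502  0.3303  0.006 ]
 [ 0.5796 -0.153   0.006 ]
 [ 0.4391 -0.1472  0.006 ]
 [ 0.5185  0.1342  0.006 ]]
```

View pics/c.png

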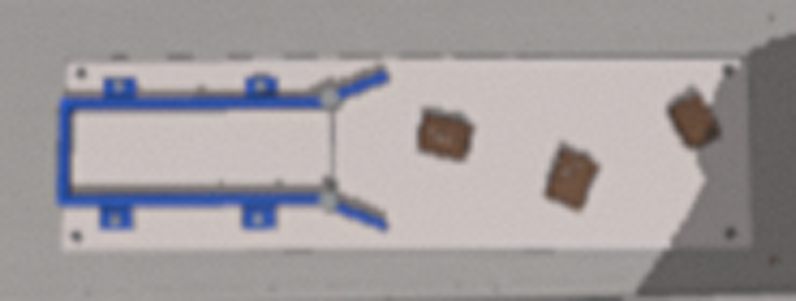

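The enlarged crop shows the gate line at crop x≈332, with posts at (331,98) and (330,199). The three pralines sit at (445,134), (572,177) and (694,120). Next I'll fit the lane axis.

```bash
cat > board.py <<'E'
from h import *
im=cv2.imread('pics/top0.png');hsv=cv2.cvtColor(im,cv2.COLOR_BGR2HSV)
b=((hsv[...,0]>100)&(hsv[...,0]<130)&(hsv[...,1]>120)).astype(float)
w=b*hsv[...,1]
U=[];L=[]
for c in [218,219,220,221,233,236,239,242,245,248,251,254,266,268,270]:
    for (r0,r1,o) in((226,231,U),(249,254,L)):
        ww=w[r0:r1,c]; 
        if ww.sum()>0:o.append([c,(ww*np.arange(r0,r1)).sum()/ww.sum()])
u=ray('top',U,.022)*1000;l=ray('top',L,.022)*1000
fu=np.polyfit(u[:,1],u[:,0],1);fl=np.polyfit(l[:,1],l[:,0],1)
print(fu,fl,'centre x at y=145:',(np.polyval(fu,145)+np.polyval(fl,145))/2,'sep',np.polyval(fu,145)-np.polyval(fl,145))
P=np.array([[331,98],[330,199]])/4.3+[200-.4,205-.4]
print('posts',ray('top',P,.026)*1000, 'gate line', ray('top',np.array([[332,120],[332,180]])/4.3+[199.6,204.6],.006)*1000)
C=np.array([[65,62],[62,248],[748,60],[750,249]])/4.3+[199.6,204.6]
print('corners',ray('top',C,.006)*1000, env.tcp_to_tips)
E
python3 board.py
```

```text
[2.22014119e-02 5.48264942e+02] [5.62248372e-03 4.84498769e+02] centre x at y=145: 518.3990879837418 sep 66.17011813710536
posts [[553.98336118 142.35827126  26.        ]
 [483.14633161 143.72314492  26.        ]] gate line [[541.7520651  143.63552293   6.        ]
 [499.0348875  144.04490902   6.        ]]
corners [[ 587.87225004  332.66138528    6.        ]
 [ 455.46802509  333.34033999    6.        ]
 [ 577.93914198 -151.59876999    6.        ]
 [ 443.6323298  -147.45973649    6.        ]] 0.008
```

>>> carry_out(targets=[{"dx":0.25,"dy":-0.15},{"dx":0.25,"dy":-0.15},{"dx":0.25,"dy":-0.15},{"dx":0.25,"dy":-0.15},{"dx":0.25,"dy":-0.15}], claw=0.12)

```text
invalid input at $.targets[0]: expected keys dx, dy, dz, spin
```

>>> carry_out(targets=[{"dx":0.23,"dy":-0.22,"dz":0,"spin":0},{"dx":0.23,"dy":-0.22,"dz":0,"spin":0},{"dx":0.23,"dy":-0.22,"dz":0,"spin":0},{"dx":0.23,"dy":-0.22,"dz":0,"spin":0},{"dx":0.23,"dy":-0.22,"dz":0,"spin":0}], claw=0.12)

```text
time: 0.6
ee_pos: [0.287, -0.3972, 0.2391]
eef_rot: [-3.114, -0.413, 0.0]
contact_force: [1.1, -1.6, -0.2]
finger_gap: 0.14
finger_force: 0.0
```

>>> carry_out(targets=[{"dx":0.23,"dy":-0.22,"dz":0,"spin":0},{"dx":0.23,"dy":-0.22,"dz":0,"spin":0},{"dx":0.23,"dy":-0.22,"dz":0,"spin":0},{"dx":0.23,"dy":-0.22,"dz":0,"spin":0},{"dx":0.23,"dy":-0.22,"dz":0,"spin":0}])

```text
time: 1.1
ee_pos: [0.4104, -0.1931, 0.2392]
eef_rot: [3.114, 0.413, -0.0]
contact_force: [0.9, 0.0, -0.5]
finger_gap: 0.122
finger_force: 0.0
```

>>> carry_out(targets=[{"dx":0.22,"dy":-0.22,"dz":0,"spin":0},{"dx":0.22,"dy":-0.22,"dz":0,"spin":0},{"dx":0.22,"dy":-0.22,"dz":0,"spin":0},{"dx":0.22,"dy":-0.22,"dz":0,"spin":0},{"dx":0.22,"dy":-0.22,"dz":0,"spin":0}])

```text
time: 1.6
ee_pos: [0.5267, 0.0091, 0.2391]
eef_rot: [3.114, 0.413, -0.001]
contact_force: [1.2, -1.7, 0.2]
finger_gap: 0.116
finger_force: 0.0
```

>>> carry_out(targets=[{"dx":0,"dy":0,"dz":0,"spin":-0.022},{"dx":0,"dy":0,"dz":0,"spin":-0.022},{"dx":0,"dy":0,"dz":0,"spin":-0.022},{"dx":0,"dy":0,"dz":0,"spin":-0.022},{"dx":0,"dy":0,"dz":0,"spin":-0.022}])

```text
time: 2.1
ee_pos: [0.526, 0.0075, 0.2389]
eef_rot: [-2.786, -1.452, 0.001]
contact_force: [0.9, -0.8, -0.1]
finger_gap: 0.12
finger_force: 0.0
```

>>> carry_out(targets=[{"dx":0,"dy":0,"dz":0.15,"spin":-0.022},{"dx":0,"dy":0,"dz":0.15,"spin":-0.022},{"dx":0,"dy":0,"dz":0.15,"spin":-0.022},{"dx":0,"dy":0,"dz":0.15,"spin":-0.022},{"dx":0,"dy":0,"dz":0,"spin":0}])

```text
time: 2.6
ee_pos: [0.5243, 0.0068, 0.1465]
eef_rot: [-2.285, -2.15, 0.006]
contact_force: [-1.0, -0.2, 0.1]
finger_gap: 0.124
finger_force: 0.0
```

Run:
```python
from h import *
shot('wrist','w1.png');print(vision.camera_params('wrist'));s=env.read_state();print(s['ee_pos'],s['eef_rot'],s['qpos'])
```

```text
{'camera_matrix': array([[371.64829954,   0.        , 323.88282649],
       [  0.        , 371.64829954, 244.76982446],
       [  0.        ,   0.        ,   1.        ]]), 'R': array([[ 0.99779681, -0.06630332, -0.00232149],
       [-0.06307652, -0.95892056,  0.27657314],
       [-0.02056384, -0.27581737, -0.96099007]]), 't': array([-0.52367674,  0.02840325,  0.30522238])}
[0.52524945 0.00719954 0.14818265] [-2.29119993 -2.14539801  0.00338731] [ 0.43303449  0.53140233 -0.74540776  1.88254239  0.45007282  0.90624675
 -0.59558265]
```

View pics/w1.png

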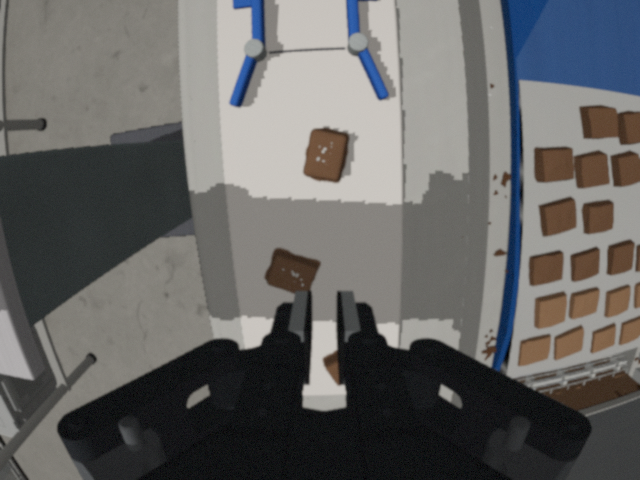

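The wrist view shows the posts at (254,48) and (358,42), praline 1 at (326,155), praline 2 at (292,270), and the fingertips around (305,300) to (350,300).

```bash
cat >> h.py <<'E'
def wray(px,z,p=None):
    p=p or vision.camera_params('wrist'); K=np.array(p['camera_matrix']);R=np.array(p['R']);t=np.array(p['t'])
    px=np.atleast_2d(np.array(px,float)); v=(px-K[:2,2])/K[0,0]; th=np.linalg.norm(v,axis=1)
    d=np.c_[v*(np.sin(th)/np.maximum(th,1e-9))[:,None],np.cos(th)]@R; c=-R.T@t
    return c+d*((z-c[2])/d[:,2])[:,None]
def wpral(im,p,xr=(.44,.59),yr=(-.16,.34)):
    hsv=cv2.cvtColor(im,cv2.COLOR_RGB2HSV)
    m=((hsv[...,0]<25)&(hsv[...,1]>90)&(hsv[...,2]>25)&(hsv[...,2]<190)).astype(np.uint8)
    m=cv2.morphologyEx(m,cv2.MORPH_CLOSE,np.ones((7,7)))
    for c in cv2.findContours(m,cv2.RETR_EXTERNAL,cv2.CHAIN_APPROX_NONE)[0]:
        if cv2.contourArea(c)<150: continue
        w=wray(c[:,0,:],.02,p)[:,:2]
        (cx,cy),(a,b),g=cv2.minAreaRect((w*1000).astype(np.float32))
        if xr[0]<cx/1000<xr[1] and yr[0]<cy/1000<yr[1]:
            if a>b: a,b,g=b,a,g-90
            g=(g+90)%180-90
            print('praline c=(%.0f,%.0f) %.0fx%.0f long-axis from y %.0f deg (ccw+)'%(cx,cy,a,b,g), 'px',c[:,0].mean(0).round())
def look(f=None):
    s=env.read_state();p=vision.camera_params('wrist');im=vision.read_camera('wrist')
    if f: cv2.imwrite('pics/'+f,cv2.cvtColor(im,cv2.COLOR_RGB2BGR))
    from scipy.spatial.transform import Rotation as Ro
    M=Ro.from_rotvec(s['eef_rot']).as_matrix()
    print('tcp',(s['ee_pos']*1000).round(1),'toolx',np.degrees(np.arctan2(M[1,0],M[0,0])).round(1),'F',s['contact_force'].round(1),'t',s['time'])
    wpral(im,p); return im,p
E
python3 - <<'E'
from h import *
im,p=look()
print(wray([[254,48],[358,42]],.026,p)*1000)
print(wray([[305,295],[350,295]],.14,p)*1000)
E
```

```text
tcp [525.2   7.2 148.2] toolx 86.2 F [0.4 0.5 1.1] t 2.65
praline c=(524,-108) 12x33 long-axis from y 2 deg (ccw+) px [334. 366.]
praline c=(498,-19) 29x35 long-axis from y 67 deg (ccw+) px [290. 271.]
praline c=(529,66) 27x36 long-axis from y -14 deg (ccw+) px [324. 155.]
[[486.18690529 147.20199778  26.        ]
 [558.04658911 145.60423694  26.        ]]
[[518.06068226  13.74622939 140.        ]
 [537.07496657  12.48397248 140.        ]]
```

>>> carry_out(targets=[{"dx":0,"dy":0,"dz":0,"spin":-0.022},{"dx":0.08,"dy":0.046,"dz":0.2,"spin":0},{"dx":0,"dy":0,"dz":0.2,"spin":0},{"dx":0,"dy":0,"dz":0.2,"spin":0},{"dx":0,"dy":0,"dz":0.15,"spin":0}])

```text
time: 3.2
ee_pos: [0.5329, 0.0199, 0.0367]
eef_rot: [2.14, 2.298, 0.001]
contact_force: [0.2, 0.2, -0.3]
finger_gap: 0.12
finger_force: 0.0
```

Run:
```python
from h import *
im,p=look('w2.png')
```

```text
tcp [532.9  19.9  36.7] toolx 94.1 F [ 0.2  0.2 -0.3] t 3.2
praline c=(495,-4) 11x18 long-axis from y 61 deg (ccw+) px [241. 337.]
praline c=(529,68) 27x36 long-axis from y -17 deg (ccw+) px [321. 193.]
```

View pics/w2.png

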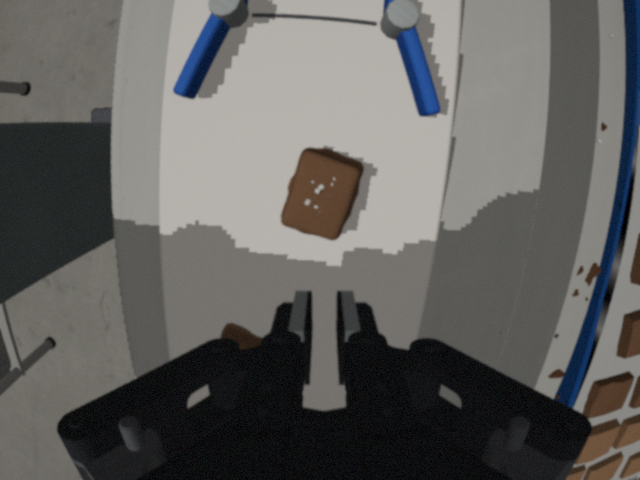

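The wrist view shows praline 1 at (321,193), straight ahead of the fingertips at (300–350,300). Praline 2's corner at (240,335) is clear of them. Now I'll lower and push.

>>> carry_out(targets=[{"dx":0,"dy":0,"dz":0.12,"spin":0},{"dx":0.04,"dy":0,"dz":0,"spin":0},{"dx":0.04,"dy":0,"dz":0,"spin":0},{"dx":0.04,"dy":0,"dz":0,"spin":0},{"dx":0.04,"dy":0,"dz":0,"spin":0}])

```text
time: 3.75
ee_pos: [0.5311, 0.0448, 0.0201]
eef_rot: [2.136, 2.302, 0.002]
contact_force: [-0.2, 0.5, 0.9]
finger_gap: 0.123
finger_force: 0.1
```

>>> carry_out(targets=[{"dx":0.05,"dy":0,"dz":0,"spin":0},{"dx":0.05,"dy":0,"dz":0,"spin":0},{"dx":0.05,"dy":0,"dz":0,"spin":0},{"dx":0.05,"dy":0,"dz":0,"spin":0},{"dx":0.04,"dy":0,"dz":0,"spin":0}])

```text
time: 4.25
ee_pos: [0.5276, 0.0807, 0.0188]
eef_rot: [-2.136, -2.304, -0.0]
contact_force: [-0.6, 0.2, 0.6]
finger_gap: 0.119
finger_force: 0.3
```

Run:
```python
from h import *
im,p=look('w3.png')
```

```text
tcp [527.6  80.7  18.8] toolx 94.3 F [-0.6  0.2  0.6] t 4.25
praline c=(522,111) 27x37 long-axis from y -11 deg (ccw+) px [314. 244.]
```

View pics/w3.png

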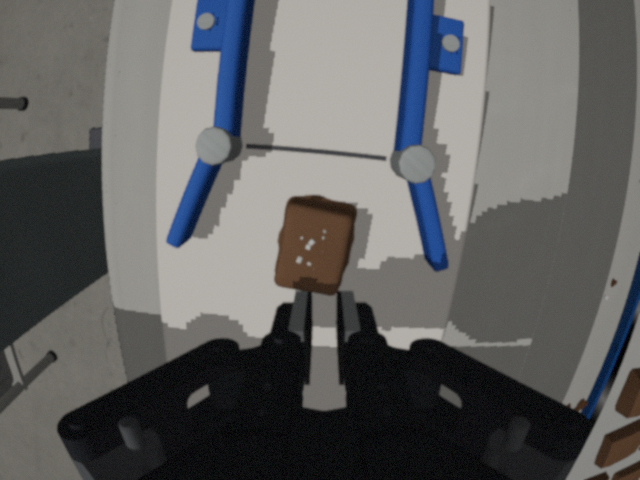

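The wrist view shows praline 1 flush against the tips at (314,244), centred between the posts at (216,146) and (415,163). I'll carry on through the gate, straightening onto the lane axis.

>>> carry_out(targets=[{"dx":0.045,"dy":-0.003,"dz":0,"spin":0.003},{"dx":0.045,"dy":-0.003,"dz":0,"spin":0.003},{"dx":0.045,"dy":-0.003,"dz":0,"spin":0.003},{"dx":0.045,"dy":-0.003,"dz":0,"spin":0.003},{"dx":0.045,"dy":-0.003,"dz":0,"spin":0.003}])

```text
time: 4.8
ee_pos: [0.5241, 0.1141, 0.0188]
eef_rot: [-2.244, -2.199, -0.0]
contact_force: [-0.1, -1.0, 0.2]
finger_gap: 0.121
finger_force: 0.0
```

Run:
```python
from h import *
im,p=look('w4.png')
```

```text
tcp [524.1 114.1  18.8] toolx 88.8 F [-0.1 -1.   0.2] t 4.8
praline c=(521,145) 27x37 long-axis from y -14 deg (ccw+) px [314. 244.]
```

View pics/w4.png

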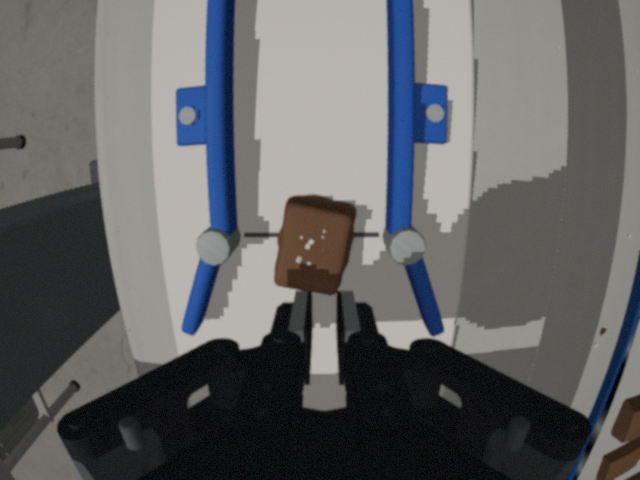

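The wrist view shows praline 1 in the gate at (314,244) between the posts at (214,246) and (407,246). The tips sit about 5 mm to the right of centre, so I'll correct that while pushing.

>>> carry_out(targets=[{"dx":0.04,"dy":-0.006,"dz":0,"spin":0},{"dx":0.04,"dy":-0.006,"dz":0,"spin":0},{"dx":0.04,"dy":-0.006,"dz":0,"spin":0},{"dx":0.04,"dy":-0.006,"dz":0,"spin":0},{"dx":0.04,"dy":-0.003,"dz":0,"spin":0}])

```text
time: 5.35
ee_pos: [0.5206, 0.144, 0.0188]
eef_rot: [-2.242, -2.2, -0.0]
contact_force: [0.2, -1.0, -0.6]
finger_gap: 0.121
finger_force: 0.1
```

>>> carry_out(targets=[{"dx":0.04,"dy":0,"dz":0,"spin":0},{"dx":0.04,"dy":0,"dz":0,"spin":0},{"dx":0.04,"dy":0,"dz":0,"spin":0},{"dx":0.03,"dy":0,"dz":0,"spin":0},{"dx":0,"dy":0,"dz":0,"spin":0}])

```text
time: 5.85
ee_pos: [0.5211, 0.167, 0.0189]
eef_rot: [-2.241, -2.201, -0.001]
contact_force: [0.2, 0.7, -0.4]
finger_gap: 0.124
finger_force: 0.0
```

Run:
```python
from h import *
im,p=look('w5.png')
```

```text
tcp [521.1 167.   18.9] toolx 89.0 F [ 0.2  0.7 -0.4] t 5.85
praline c=(518,198) 27x37 long-axis from y -13 deg (ccw+) px [314. 242.]
```

>>> carry_out(targets=[{"dx":-0.05,"dy":0,"dz":0,"spin":0},{"dx":-0.05,"dy":0,"dz":0,"spin":0},{"dx":0,"dy":0,"dz":-0.15,"spin":0},{"dx":0,"dy":0,"dz":-0.2,"spin":0},{"dx":-0.24,"dy":-0.03,"dz":0,"spin":0}])

```text
time: 6.4
ee_pos: [0.5181, 0.1198, 0.075]
eef_rot: [2.236, 2.205, 0.014]
contact_force: [0.7, 0.5, -0.5]
finger_gap: 0.122
finger_force: 0.0
```

>>> carry_out(targets=[{"dx":-0.3,"dy":-0.04,"dz":0,"spin":0},{"dx":-0.3,"dy":-0.04,"dz":0,"spin":0},{"dx":-0.3,"dy":-0.04,"dz":0,"spin":0},{"dx":-0.3,"dy":-0.04,"dz":0,"spin":0},{"dx":0,"dy":0,"dz":0,"spin":0.023}])

```text
time: 6.9
ee_pos: [0.4853, -0.0747, 0.0703]
eef_rot: [2.408, 2.016, -0.01]
contact_force: [-0.1, 0.9, -0.0]
finger_gap: 0.119
finger_force: 0.0
```

Run:
```python
from h import *
im,p=look('w6.png')
```

```text
tcp [485.3 -74.7  70.3] toolx 79.9 F [-0.1  0.9 -0. ] t 6.9
praline c=(535,-106) 32x33 long-axis from y -59 deg (ccw+) px [418. 308.]
praline c=(497,-21) 27x35 long-axis from y 67 deg (ccw+) px [328. 170.]
```

>>> carry_out(targets=[{"dx":0,"dy":0.014,"dz":0.18,"spin":0},{"dx":0,"dy":0,"dz":0.16,"spin":0},{"dx":0.06,"dy":0,"dz":0,"spin":0},{"dx":0.06,"dy":0,"dz":0,"spin":0},{"dx":0.04,"dy":0,"dz":0,"spin":0}])

```text
time: 7.45
ee_pos: [0.4951, -0.039, 0.0214]
eef_rot: [2.392, 2.036, 0.003]
contact_force: [-0.3, 0.0, -0.9]
finger_gap: 0.122
finger_force: 0.0
```

>>> carry_out(targets=[{"dx":0.04,"dy":0,"dz":0,"spin":0},{"dx":0.04,"dy":0,"dz":0,"spin":0},{"dx":0.04,"dy":0,"dz":0,"spin":0},{"dx":0.04,"dy":0,"dz":0,"spin":0},{"dx":0.04,"dy":0,"dz":0,"spin":0}])

```text
time: 7.95
ee_pos: [0.4992, -0.0111, 0.0204]
eef_rot: [2.395, 2.032, 0.0]
contact_force: [-0.3, -0.1, -0.3]
finger_gap: 0.12
finger_force: 0.2
```

Run:
```python
from h import *
im,p=look('w7.png')
```

```text
tcp [499.2 -11.1  20.4] toolx 80.6 F [-0.3 -0.1 -0.3] t 7.95
praline c=(502,15) 30x34 long-axis from y 80 deg (ccw+) px [318. 253.]
```

>>> carry_out(targets=[{"dx":0.05,"dy":0,"dz":0,"spin":0},{"dx":0.05,"dy":0,"dz":0,"spin":0},{"dx":0.05,"dy":0,"dz":0,"spin":0},{"dx":0.05,"dy":0,"dz":0,"spin":0},{"dx":0.05,"dy":0,"dz":0,"spin":0}])

```text
time: 8.5
ee_pos: [0.5053, 0.0263, 0.0203]
eef_rot: [-2.395, -2.033, -0.0]
contact_force: [-0.8, -0.2, -0.5]
finger_gap: 0.122
finger_force: 0.0
```

>>> carry_out(targets=[{"dx":0.05,"dy":0,"dz":0,"spin":0},{"dx":0.05,"dy":0,"dz":0,"spin":0},{"dx":0.05,"dy":0,"dz":0,"spin":0},{"dx":0.05,"dy":0,"dz":0,"spin":-0.002},{"dx":0.05,"dy":0,"dz":0,"spin":-0.002}])

```text
time: 9.0
ee_pos: [0.5114, 0.0631, 0.0203]
eef_rot: [2.368, 2.064, 0.0]
contact_force: [-0.4, -0.3, -0.0]
finger_gap: 0.119
finger_force: 0.0
```

Run:
```python
from h import *
im,p=look('w8.png')
```

```text
tcp [511.4  63.1  20.3] toolx 82.1 F [-0.4 -0.3 -0. ] t 9.0
praline c=(513,90) 30x34 long-axis from y 82 deg (ccw+) px [319. 253.]
praline c=(516,181) 15x28 long-axis from y 80 deg (ccw+) px [293.  15.]
```

>>> carry_out(targets=[{"dx":0.05,"dy":0,"dz":0,"spin":0},{"dx":0.05,"dy":0,"dz":0,"spin":0},{"dx":0.05,"dy":0,"dz":0,"spin":-0.002},{"dx":0.05,"dy":0,"dz":0,"spin":-0.002},{"dx":0.05,"dy":0,"dz":0,"spin":-0.003}])

```text
time: 9.55
ee_pos: [0.5162, 0.1004, 0.0203]
eef_rot: [-2.322, -2.116, -0.0]
contact_force: [-0.1, -0.9, 0.1]
finger_gap: 0.12
finger_force: 0.1
```

Run:
```python
from h import *
im,p=look('w9.png')
```

```text
tcp [516.2 100.4  20.3] toolx 84.7 F [-0.1 -0.9  0.1] t 9.55
praline c=(516,127) 30x34 long-axis from y 84 deg (ccw+) px [318. 253.]
praline c=(519,194) 27x36 long-axis from y -13 deg (ccw+) px [305.  76.]
```

View pics/w9.png

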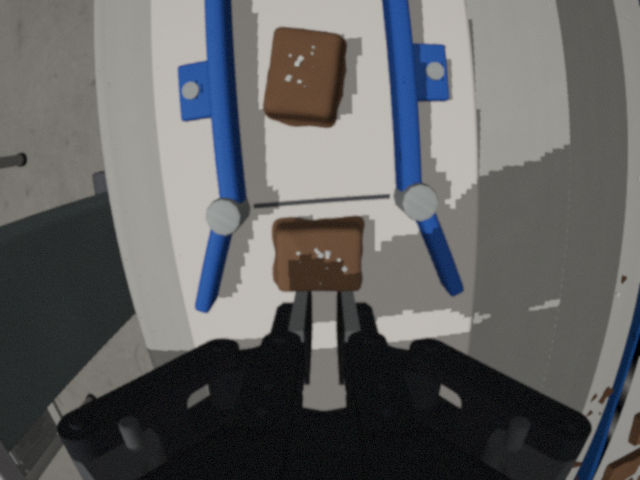

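The wrist view shows praline 2 at (318,253), flush against the tips and centred between the posts at (223,215) and (419,202). Praline 1 is in the lane at (305,76).

>>> carry_out(targets=[{"dx":0.045,"dy":0,"dz":0,"spin":-0.003},{"dx":0.045,"dy":0,"dz":0,"spin":-0.003},{"dx":0.045,"dy":0,"dz":0,"spin":-0.003},{"dx":0.045,"dy":0,"dz":0,"spin":-0.002},{"dx":0.045,"dy":0,"dz":0,"spin":0}])

```text
time: 10.1
ee_pos: [0.5181, 0.134, 0.0203]
eef_rot: [-2.249, -2.194, -0.0]
contact_force: [-0.5, 0.5, -0.2]
finger_gap: 0.118
finger_force: 0.1
```

>>> carry_out(targets=[{"dx":0.045,"dy":0,"dz":0,"spin":0},{"dx":0.045,"dy":0,"dz":0,"spin":0},{"dx":0.045,"dy":0,"dz":0,"spin":0},{"dx":0.04,"dy":0,"dz":0,"spin":0},{"dx":0.04,"dy":0,"dz":0,"spin":0}])

```text
time: 10.6
ee_pos: [0.5189, 0.1662, 0.0203]
eef_rot: [-2.249, -2.193, 0.0]
contact_force: [0.3, 0.6, -1.0]
finger_gap: 0.118
finger_force: 0.1
```

Run:
```python
from h import *
im,p=look('w10.png')
```

```text
tcp [518.9 166.2  20.3] toolx 88.6 F [ 0.3  0.6 -1. ] t 10.6
praline c=(518,211) 34x66 long-axis from y -2 deg (ccw+) px [314. 209.]
```

>>> carry_out(targets=[{"dx":-0.05,"dy":0,"dz":0,"spin":0},{"dx":-0.05,"dy":0,"dz":0,"spin":0},{"dx":0,"dy":0,"dz":-0.15,"spin":0},{"dx":0,"dy":0,"dz":-0.2,"spin":0},{"dx":-0.24,"dy":0.02,"dz":0,"spin":0}])

```text
time: 11.15
ee_pos: [0.5223, 0.1192, 0.0765]
eef_rot: [2.243, 2.199, 0.013]
contact_force: [1.9, -0.0, -1.4]
finger_gap: 0.123
finger_force: 0.0
```

>>> carry_out(targets=[{"dx":-0.3,"dy":0.03,"dz":0,"spin":0},{"dx":-0.3,"dy":0.03,"dz":0,"spin":0},{"dx":-0.3,"dy":0.03,"dz":0,"spin":0},{"dx":-0.3,"dy":0.03,"dz":0,"spin":0},{"dx":-0.3,"dy":0.03,"dz":0,"spin":0}])

```text
time: 11.65
ee_pos: [0.5366, -0.1143, 0.0728]
eef_rot: [2.251, 2.191, -0.001]
contact_force: [0.0, 1.1, -0.6]
finger_gap: 0.122
finger_force: 0.0
```

>>> carry_out(targets=[{"dx":-0.3,"dy":0.03,"dz":0,"spin":-0.012},{"dx":0,"dy":0,"dz":0,"spin":0}])

```text
time: 11.85
ee_pos: [0.5389, -0.1664, 0.0716]
eef_rot: [2.176, 2.264, -0.008]
contact_force: [-0.2, 0.8, -0.7]
finger_gap: 0.12
finger_force: 0.0
```

Run:
```python
from h import *
im,p=look('w11.png')
```

```text
tcp [ 538.9 -166.4   71.6] toolx 92.3 F [-0.2  0.8 -0.7] t 11.85
praline c=(535,-109) 26x33 long-axis from y -62 deg (ccw+) px [321. 165.]
```

>>> carry_out(targets=[{"dx":0,"dy":0,"dz":0.18,"spin":0},{"dx":0,"dy":0,"dz":0.16,"spin":0},{"dx":0.05,"dy":0,"dz":0,"spin":0},{"dx":0.05,"dy":0,"dz":0,"spin":0},{"dx":0.04,"dy":0,"dz":0,"spin":0}])

```text
time: 12.4
ee_pos: [0.5403, -0.1334, 0.023]
eef_rot: [2.163, 2.277, 0.002]
contact_force: [-0.1, 0.3, -0.1]
finger_gap: 0.124
finger_force: 0.0
```

>>> carry_out(targets=[{"dx":0.04,"dy":0,"dz":0,"spin":0},{"dx":0.04,"dy":0,"dz":0,"spin":0},{"dx":0.04,"dy":0,"dz":0,"spin":0},{"dx":0.04,"dy":0,"dz":0,"spin":0},{"dx":0.04,"dy":0,"dz":0,"spin":0}])

```text
time: 12.9
ee_pos: [0.5382, -0.1047, 0.0219]
eef_rot: [2.165, 2.276, 0.0]
contact_force: [0.6, 0.0, 0.3]
finger_gap: 0.118
finger_force: 0.1
```

Run:
```python
from h import *
im,p=look('w12.png')
```

```text
tcp [ 538.2 -104.7   21.9] toolx 92.9 F [0.6 0.  0.3] t 12.9
praline c=(539,-79) 30x33 long-axis from y -85 deg (ccw+) px [329. 255.]
```

>>> carry_out(targets=[{"dx":0.05,"dy":0,"dz":0.003,"spin":-0.002},{"dx":0.05,"dy":0,"dz":0.003,"spin":-0.002},{"dx":0.05,"dy":0,"dz":0.003,"spin":0},{"dx":0.05,"dy":0,"dz":0,"spin":0},{"dx":0.05,"dy":0,"dz":0,"spin":0}])

```text
time: 13.45
ee_pos: [0.5356, -0.0669, 0.0204]
eef_rot: [-2.136, -2.303, -0.0]
contact_force: [-0.9, -0.6, 0.2]
finger_gap: 0.12
finger_force: 0.0
```

>>> carry_out(targets=[{"dx":0.05,"dy":0,"dz":0,"spin":0},{"dx":0.05,"dy":0,"dz":0,"spin":0},{"dx":0.05,"dy":0,"dz":0,"spin":0},{"dx":0.05,"dy":0,"dz":0,"spin":0},{"dx":0.05,"dy":0,"dz":0,"spin":0}])

```text
time: 13.95
ee_pos: [0.5328, -0.0296, 0.0204]
eef_rot: [-2.136, -2.304, -0.0]
contact_force: [0.2, -0.1, 0.6]
finger_gap: 0.118
finger_force: 0.0
```

Run:
```python
from h import *
im,p=look('w13.png')
```

```text
tcp [532.8 -29.6  20.4] toolx 94.3 F [ 0.2 -0.1  0.6] t 13.95
praline c=(533,-4) 30x33 long-axis from y -84 deg (ccw+) px [329. 255.]
```

>>> carry_out(targets=[{"dx":0.05,"dy":0,"dz":0,"spin":0},{"dx":0.05,"dy":0,"dz":0,"spin":0},{"dx":0.05,"dy":0,"dz":0,"spin":0},{"dx":0.05,"dy":0,"dz":0,"spin":0},{"dx":0.05,"dy":0,"dz":0,"spin":0}])

```text
time: 14.5
ee_pos: [0.53, 0.0079, 0.0204]
eef_rot: [-2.136, -2.304, -0.0]
contact_force: [-0.0, 0.0, -0.6]
finger_gap: 0.121
finger_force: 0.0
```

>>> carry_out(targets=[{"dx":0.05,"dy":0,"dz":0,"spin":0},{"dx":0.05,"dy":0,"dz":0,"spin":0},{"dx":0.05,"dy":0,"dz":0,"spin":0},{"dx":0.05,"dy":0,"dz":0,"spin":0},{"dx":0.05,"dy":0,"dz":0,"spin":0}])

```text
time: 15.0
ee_pos: [0.5272, 0.0451, 0.0204]
eef_rot: [-2.136, -2.303, -0.0]
contact_force: [-0.2, -0.4, 0.2]
finger_gap: 0.122
finger_force: 0.0
```

>>> carry_out(targets=[{"dx":0.05,"dy":0,"dz":0,"spin":0},{"dx":0.05,"dy":0,"dz":0,"spin":0},{"dx":0.05,"dy":0,"dz":0,"spin":0.002},{"dx":0.05,"dy":0,"dz":0,"spin":0.002},{"dx":0.05,"dy":0,"dz":0,"spin":0.002}])

```text
time: 15.5
ee_pos: [0.5246, 0.0825, 0.0204]
eef_rot: [-2.181, -2.261, -0.0]
contact_force: [0.8, -0.4, -0.1]
finger_gap: 0.12
finger_force: 0.0
```

Run:
```python
from h import *
im,p=look('w14.png')
```

```text
tcp [524.6  82.5  20.4] toolx 92.1 F [ 0.8 -0.4 -0.1] t 15.5
praline c=(526,108) 29x33 long-axis from y -86 deg (ccw+) px [329. 255.]
praline c=(518,191) 32x35 long-axis from y 90 deg (ccw+) px [315.  41.]
```

View pics/w14.png

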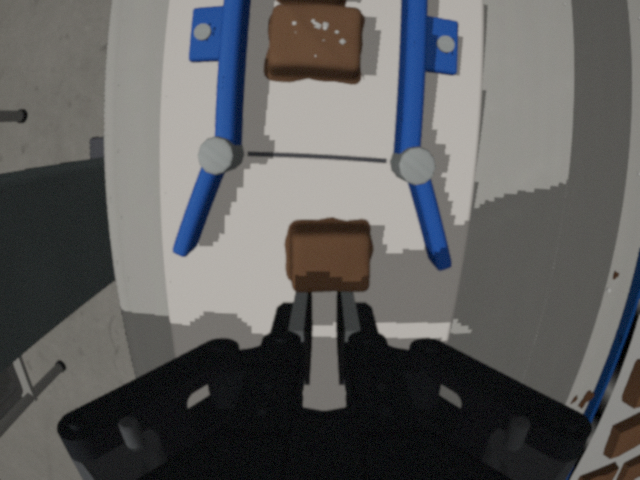

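The wrist view shows praline 3 at (329,255) in the funnel, flush against the tips. Praline 2 is well past the gate at (315,41), and the posts are at (216,155) and (416,165). Now the final push.

>>> carry_out(targets=[{"dx":0.045,"dy":0,"dz":0,"spin":0},{"dx":0.045,"dy":0,"dz":0,"spin":0},{"dx":0.045,"dy":0,"dz":0,"spin":0},{"dx":0.045,"dy":0,"dz":0,"spin":0.002},{"dx":0.045,"dy":0,"dz":0,"spin":0.002}])

```text
time: 16.05
ee_pos: [0.5235, 0.1163, 0.0204]
eef_rot: [-2.209, -2.234, -0.0]
contact_force: [-0.2, -0.3, 0.3]
finger_gap: 0.118
finger_force: 0.1
```

>>> carry_out(targets=[{"dx":0.045,"dy":0,"dz":0,"spin":0.002},{"dx":0.045,"dy":0,"dz":0,"spin":0.002},{"dx":0.045,"dy":0,"dz":0,"spin":0},{"dx":0.045,"dy":0,"dz":0,"spin":0},{"dx":0.045,"dy":0,"dz":0,"spin":0}])

```text
time: 16.55
ee_pos: [0.5237, 0.1499, 0.0204]
eef_rot: [2.235, 2.207, -0.0]
contact_force: [0.4, -1.7, -0.1]
finger_gap: 0.123
finger_force: 0.2
```

Run:
```python
from h import *
im,p=look('w15.png')
```

```text
tcp [523.7 149.9  20.4] toolx 89.3 F [ 0.4 -1.7 -0.1] t 16.55
praline c=(517,207) 39x100 long-axis from y 13 deg (ccw+) px [307. 172.]
```

>>> carry_out(targets=[{"dx":0.04,"dy":-0.005,"dz":0,"spin":0},{"dx":0.04,"dy":-0.005,"dz":0,"spin":0},{"dx":0.03,"dy":0,"dz":0,"spin":0},{"dx":0,"dy":0,"dz":0,"spin":0}])

```text
time: 17.0
ee_pos: [0.5223, 0.167, 0.0205]
eef_rot: [-2.234, -2.208, -0.001]
contact_force: [-0.2, -0.3, 0.1]
finger_gap: 0.12
finger_force: 0.0
```

>>> carry_out(targets=[{"dx":-0.05,"dy":0,"dz":0,"spin":0},{"dx":-0.05,"dy":0,"dz":0,"spin":0},{"dx":0,"dy":0,"dz":-0.2,"spin":0},{"dx":0,"dy":0,"dz":-0.3,"spin":0},{"dx":0,"dy":0,"dz":-0.3,"spin":0}])

```text
time: 17.5
ee_pos: [0.5216, 0.1493, 0.1412]
eef_rot: [-2.236, -2.205, 0.003]
contact_force: [0.9, -0.5, 0.3]
finger_gap: 0.119
finger_force: 0.0
```

Run:
```python
from h import *
im,p=look('w16.png')
```

```text
tcp [521.6 149.3 141.2] toolx 89.2 F [ 0.9 -0.5  0.3] t 17.5
praline c=(515,225) 39x99 long-axis from y 14 deg (ccw+) px [315. 133.]
```

View pics/w16.png

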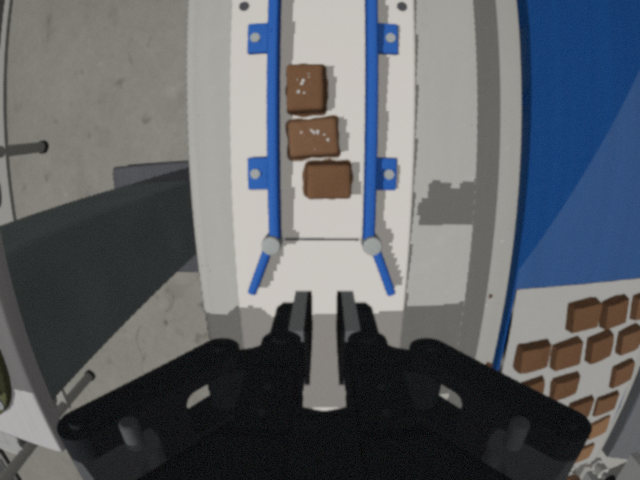

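The wrist view shows all three pralines flat and in single file in the lane at (306,89), (313,138) and (328,180), past the gate line at row 240. The arm is clear of everything.

```bash
python3 -c "
from station import env
print(env.sign_off())"
```

```text
the job is handed in; nothing more can be done
None
```

All three pralines went through the gate one at a time and lie flat in single file in the lane; nothing else was disturbed that I could see, and I handed the job in at about 17.5 s of the 72 s allowed.

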